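# Angle a batten past the post into the clamping bay

### The job

Push the wooden batten along the bench into the clamping bay: angle its left end in behind the round post, slide it along, and swing the other end in, so that it finally lies between the two end cheeks, behind the post, flush along its whole length against the back fence. Only push it with the fingers, never lift or tip it, and leave the sanding block and the thread spool beside the bay where they are; finish with the arm clear.

Things in the scene. Friction and masses are not known exactly. Their poses are not given: they have to be found in the camera images.
- bay: Fixed aluminium bay. Origin on the bench at the middle of the back fence's inner face; x into the fence (away from the robot), y left along it; yaw within 9 deg. Fence x 0..24 mm, 330 long, 40 high. End cheeks 40 high reach from x 0 to -46 mm, inner faces at y = +145 and -145 mm, 20 thick. No floor: the batten slides on the bench. A round post stands before its mouth at the left (point post).
- post (a point): Top centre of the fixed round steel post, 24 mm in diameter, 60 mm high, at x = -62, y = +95 mm in the bay's frame. Behind it, 50 mm are free to the fence (the batten is 34 wide). It bars the straight way in: the batten's left end must enter at an angle, right of the post, and then slide left behind it.
- batten: Loose dark wood batten, 260 mm long (its y; + is the left end), 34 wide (x), 28 high, 0.14 to 0.28 kg. Origin: centre of its underside. It starts in front of the bay, shifted to the right, within 12 deg of parallel to the fence. It slides on the bench with friction and stays where it is left.
- batten_left (a point): Centre of the batten's left end face (batten y = +130 mm, 14 mm above its underside).
- batten_right (a point): Centre of the batten's right end face (batten y = -130 mm, 14 mm above its underside).
- sanding_block: Loose wooden sanding block, 40 x 68 x 28 mm, lying to the right of the bay's right cheek. Origin at the centre of its underside. Leave it alone.
- spool_white: Loose spool of white thread, 34 mm in diameter, 45 mm high, standing to the left in front of the bay's left cheek. Origin at the centre of its underside. Leave it alone.

How it is judged:
By the outcome, as a careful person would: the job done as asked, in the order asked, and still so for the second after the job is handed in, with the robot touching nothing.
It also fails if it takes over 72 s, if anything falls off the work surface, if the arm or the gripper's body presses on something with over 40 N, if the wrist force passes 120 N, or if a joint passes its speed limit or range.

### The arm

A 7-joint arm with a two-finger parallel gripper is mounted at the origin on a cart in front of the work surface, level with it; the furniture and walls round the work are solid. World frame = base frame: x ahead of the robot, y to its left, z up, the work surface at z = 0. Lengths are in m, angles in rad, forces in N, time in s.
With the tool pointing down it reaches from about 0.425 to 0.875 m from the base axis. Payload 4.7 kg.
Tool frame: the origin (TCP) lies midway between the tips of the shut fingers; the grasp point (between the pads) lies 19 mm behind it (ctrl.grip_point_offset is the distance from the TCP to the grasp point, in m); z points along the fingers, y is the line along which they close (so a half turn about z gives the same grasp; the last joint's range is limited). The gripper opens to 87 mm and grips with 3 to 60 N. Pads are 19 mm wide; open, the fingers measure 117 mm over their backs; the gripper's body (75 mm by 190 mm) begins 51 mm behind the grasp point.
Start: joints at [1.253, 0.321, -0.07, 1.45, 0.023, 1.371, -0.057], TCP at [0.212, -0.615, 0.223] pointing down, gripper open.
Joint ranges: [-2.86, 2.86], [-0.3, 2.09], [-1.38, 1.24], [0.06, 2.45], [-1.56, 4.7], [0.09, 2.05], [-2.69, 2.69]. Speed limits (rad/s): [2.57, 2.57, 3.14, 3.14, 3.14, 3.14, 3.14].

### API

Orientations are given as a rotation vector (axis times angle).
In Python, from bench import ctrl gives the robot as it stands. The module is installed in compiled form; this text tells all that it offers.
- The arm moves only by the shell command python3 -m handwheel 'ROWS' [OPENING] [FORCE]. ROWS is JSON, a list of rows, each an object of numbers: "x", "y", "z": the shift along the tool's x, y, z in m; "wx", "wy", "wz": the turn, a rotation vector about the tool's x, y, z in degrees. A call has 1 to 10 rows; each row is the pose to reach, as a shift and turn from the pose commanded when the call began, along the tool's axes at that moment; what a row does not reach only later rows make up. A row lasts 1/12 s, in which the tool goes at most 41.7 mm and 7.16 degrees, less where a joint would pass 70% of its speed; a pose out of reach is approached as far as the arm can. A call with a gripper value outside its range is refused whole. OPENING is the finger opening in m, from 0 to 0.087, set as the call begins (- or left out, the last holds). The fingers move at their own pace and stop on an object; FORCE is the grip in N (left out, the last holds). Time passes only in rows, so rows that repeat a pose let the fingers close. It gives the time, the measured TCP pose, the force, the opening and the grip force at its end, in the units of the state.
- ctrl.get_state(): the state, without advancing time (a new reading comes with each control period).
- ctrl.get_image(name): name is "scene" or "side" or "wrist"; returns a dict with "image" (420x560x3 uint8, red, green, blue), "K" (3x3 intrinsics, pixels), "k1" (the pictures are not rectified: a ray, as slopes to the right and down, at radius r is drawn at 1 + k1 r^2 times it, then the intrinsics apply), "world_to_cam" (4x4, takes a point from world to camera coordinates); the wrist camera has in their place "hand_eye" (4x4, takes a point from camera to tool coordinates, whose origin is the TCP and whose axes are the flange's). Camera axes: x right, y down, z forward; pixel columns grow to the right and rows downward; lengths in m; the calibration is good to about 2 mm. A picture is of the moment at which its call begins: read the wrist's pose just before it. There is no depth.
- ctrl.close_job(): hands the job in; it is judged then, once.
The state is a dict: "time": time; "joint_positions": joint angles; "qd": joint speeds; "joint_torque": joint torques, N m; "position": TCP position; "tool_rot": TCP orientation; "ft_force": force on the tool from outside, world axes, zero at the start; "torque": the same for the moment, N m; "grip_width": opening from 0.0 (shut) to 1.0 (fully open); "grip_force": force on a finger pad.
Only numpy, scipy, OpenCV 4.12 (cv2) and the standard library are available. Lean on these libraries where they do the work, as an engineer would, in place of code of your own. Each camera call takes 0.05 s, during which the arm holds its last target. There are 200 camera calls.

## Working session

There is one attempt and no reset: what is moved stays moved. The work goes in short steps, Python scripts to look and compute and a shell command to move; the robot and the scene stay as the last step left them, time stands still between calls to the robot, and variables do not carry over. Pictures are saved under pics/ and viewed, at most 10 in all, crops included, and the job is handed in when it is done.

```bash
mkdir -p pics
cat > h.py <<'E'
import numpy as np, cv2
from bench import ctrl
from scipy.spatial.transform import Rotation as R
def cam(n):
    s=ctrl.get_state(); d=ctrl.get_image(n)
    if n=='wrist':
        T=np.eye(4);T[:3,:3]=R.from_rotvec(s['tool_rot']).as_matrix();T[:3,3]=s['position']
        d['c2w']=T@np.array(d['hand_eye'])
    else: d['c2w']=np.linalg.inv(np.array(d['world_to_cam']))
    return d
def ray(d,px,z):
    K=np.array(d['K']);D=np.array([d['k1'],0,0,0,0],float)
    p=cv2.undistortPoints(np.array(px,float).reshape(-1,1,2),K,D).reshape(-1,2)
    r=np.c_[p,np.ones(len(p))]@d['c2w'][:3,:3].T; o=d['c2w'][:3,3]
    return (o+r*((z-o[2])/r[:,2])[:,None])[:,:2]
def proj(d,P):
    w=np.linalg.inv(d['c2w']); return cv2.projectPoints(np.array(P,float).reshape(-1,1,3),cv2.Rodrigues(w[:3,:3])[0],w[:3,3],np.array(d['K']),np.array([d['k1'],0,0,0,0],float))[0].reshape(-1,2)
def save(d,n): cv2.imwrite(f'pics/{n}.png',d['image'][:,:,::-1])
E
python3 - <<'E'
from h import *
print(ctrl.get_state())
for n in('scene','side'):
    d=cam(n);save(d,n+'0');print(n,d['c2w'][:3,3],d['c2w'][:3,2])
E
```

```text
{'time': 0.0, 'joint_positions': array([ 1.25306609,  0.32183294, -0.07008092,  1.45167172,  0.02261589,
        1.37079755, -0.056908  ]), 'qd': array([-1.41151113e-03,  1.06234631e-03,  1.67162616e-04,  3.34057341e-04,
        1.13613183e-03, -2.47115305e-04, -6.23823301e-05]), 'joint_torque': array([-4.98379013e-04, -4.91291034e+01, -4.04067300e-01, -3.12537825e+01,
       -6.39946223e-02,  4.35722864e-02,  1.47108813e-04]), 'position': array([ 0.21151774, -0.61403674,  0.22145669]), 'tool_rot': array([-3.09659730e+00, -5.18574246e-01,  6.75641907e-04]), 'ft_force': array([-1.1677555 , -0.12217186, -0.04946711]), 'torque': array([-0.01257937,  0.00688993,  0.02054864]), 'grip_force': 0.0, 'grip_width': 0.9996213523599328}
scene [0.13314364 0.34382545 0.78321636] [ 0.45819609 -0.42496718 -0.7806787 ]
side [ 0.57488799 -0.9356702   0.78299609] [-0.02371266  0.78022149 -0.6250537 ]
```

View pics/scene0.png

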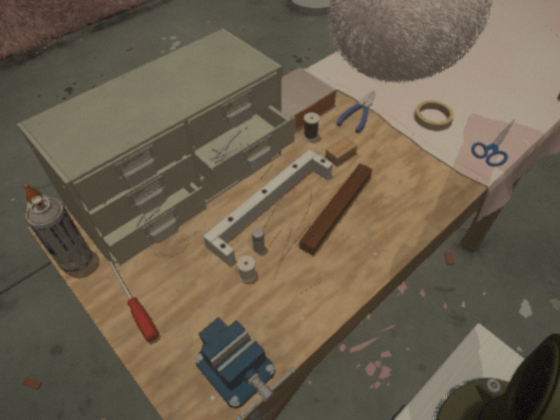

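View pics/side0.png

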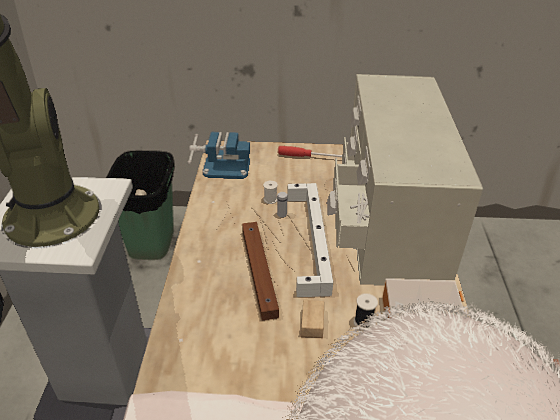

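The scene view shows the batten from (308,245) to (365,172) and the bay's fence from (210,240) to (325,160). The post is at (258,240), the white spool at (246,268) and the sanding block at (342,152). The side view shows the same objects unobstructed.

```bash
cat > meas.py <<'E'
from h import *
def batten(d):
    hsv=cv2.cvtColor(d['image'],cv2.COLOR_RGB2HSV)
    m=((hsv[...,0]<12)|(hsv[...,0]>172))&(hsv[...,1]>100)&(hsv[...,2]<130)&(hsv[...,2]>20)
    m=m.astype(np.uint8); m=cv2.morphologyEx(m,cv2.MORPH_OPEN,np.ones((3,3)))
    return m
E
python3 - <<'E'
from meas import *
for n in('scene','side'):
    d=cam(n);im=d['image']
    m=batten(d);cs,_=cv2.findContours(m,0,2)
    for c in cs:
        if cv2.contourArea(c)>300:
            h=cv2.approxPolyDP(c,3,True)[:,0];print(n,cv2.contourArea(c),h.tolist(),ray(d,h,.028).round(3).tolist())
    b=(200,140,340,290) if n=='scene' else (230,170,350,345)
    c=im[b[1]:b[3],b[0]:b[2],::-1];f=5 if n=='scene' else 4
    if n=='side': f=3.4
    else: f=4
    cv2.imwrite(f'pics/{n}1.png',cv2.resize(c,None,fx=f,fy=f,interpolation=cv2.INTER_CUBIC))
E
```

```text
scene 398.0 [[132, 297], [151, 329], [148, 334], [130, 301], [128, 305], [146, 340], [154, 340], [155, 327]] [[0.607, 0.284], [0.53, 0.292], [0.526, 0.301], [0.602, 0.291], [0.598, 0.298], [0.519, 0.309], [0.51, 0.299], [0.529, 0.285]]
side 1415.5 [[244, 223], [247, 249], [255, 250], [248, 251], [257, 270], [253, 278], [259, 290], [256, 294], [262, 319], [269, 318], [268, 313], [263, 314], [268, 310], [278, 317], [256, 222]] [[0.462, -0.039], [0.477, -0.123], [0.494, -0.125], [0.48, -0.129], [0.503, -0.183], [0.497, -0.206], [0.511, -0.237], [0.506, -0.248], [0.521, -0.308], [0.534, -0.305], [0.532, -0.293], [0.523, -0.296], [0.531, -0.286], [0.55, -0.302], [0.489, -0.034]]
```

View pics/side1.png

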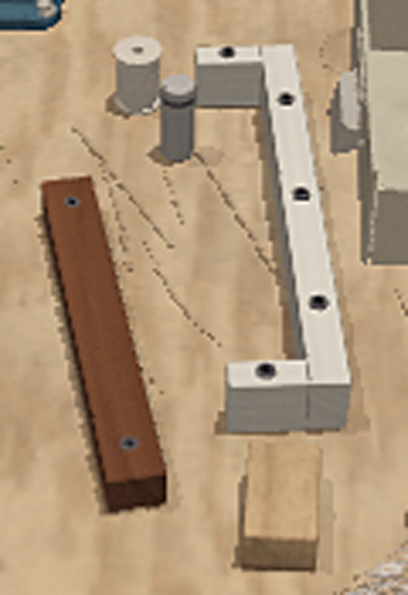

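View pics/scene1.png

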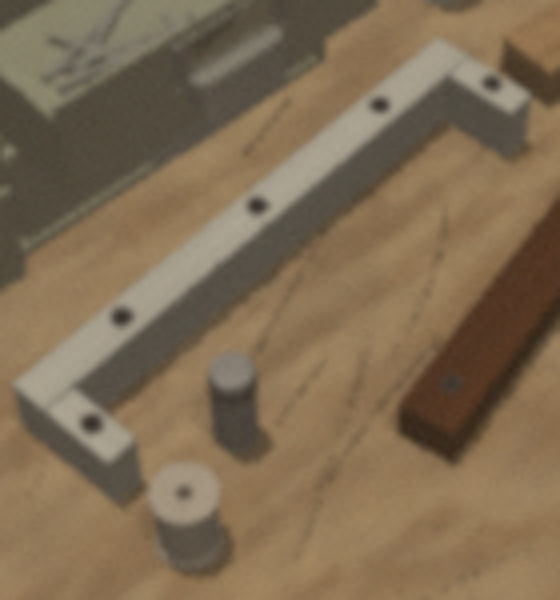

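Both crops give clear corners. In the side crop the fence's outer corners are at (292,46) and (350,384), the post top at (178,84), and the batten top at (42,185), (92,178), (165,477), (107,485). Next I fit planar poses to these.

Run:
```python
from h import *
S=cam('side');C=cam('scene')
s=lambda p,z:ray(S,np.array(p)/3.4+[230,170]-.35,z)
c=lambda p,z:ray(C,np.array(p)/4+[200,140]-.37,z)
def fit(L,W):
    L=np.array(L,float);W=np.array(W);a=L.mean(0);b=W.mean(0);H=(L-a).T@(W-b)
    t=np.arctan2(H[0,1]-H[1,0],H[0,0]+H[1,1]);r=np.array([[np.cos(t),-np.sin(t)],[np.sin(t),np.cos(t)]])
    return b-r@a,t,((L-a)@r.T+b-W)
B=[(.024,.165),(.024,-.165),(-.046,.165),(-.046,.145),(-.046,-.145),(-.046,-.165)]
ws=s([(292,46),(350,384),(197,47),(196,66),(229,364),(228,387)],.04)
wc=c([(15,385),(442,38),(113,462),(133,437),(513,108),(528,93)],.04)
for w in(ws,wc):
    o,t,e=fit(B,w);print('bay',o.round(4),np.degrees(t).round(2),(e*1e3).round(1).tolist())
ps=s([(178,84)],.06);pc=c([(233,368)],.06);print('post',ps,pc)
L=[(-.017,.13),(.017,.13),(.017,-.13),(-.017,-.13)]
o,t,e=fit(L,s([(42,185),(92,178),(165,477),(107,485)],.028));print('bat',o.round(4),np.degrees(t).round(2),(e*1e3).round(1).tolist())
print('scene left end',c([(455,450),(400,405)],.028))
print('spool',s([(138,48)],.045),c([(184,492)],.045));print('block',s([(248,445),(321,447),(317,543),(241,540)],.028).round(3).tolist())
```

```text
bay [ 0.6136 -0.0604] 5.34 [[1.1, 0.9], [1.2, -1.2], [-1.6, -0.4], [0.2, 2.4], [-1.5, 0.0], [0.5, -1.8]]
bay [ 0.6138 -0.0558] 5.49 [[1.8, 0.5], [3.5, -0.2], [0.4, 1.5], [-2.3, -2.3], [-1.5, 2.9], [-1.9, -2.4]]
post [[0.543323   0.02901276]] [[0.54324556 0.03275533]]
bat [ 0.5043 -0.1634] 13.49 [[-0.9, 1.7], [0.3, 0.7], [1.3, -0.9], [-0.6, -1.5]]
scene left end [[ 0.4502291  -0.02886465]
 [ 0.48766726 -0.0275214 ]]
spool [[0.51297394 0.08931336]] [[0.51318749 0.08993904]]
block [[0.595, -0.259], [0.635, -0.259], [0.632, -0.326], [0.592, -0.326]]
```

```bash
cat >> h.py <<'E'
def row(x,y,z,yaw):
    s=ctrl.get_state();Rc=R.from_rotvec(s['tool_rot']);a=np.radians(yaw);c,n=np.cos(a),np.sin(a)
    Rd=R.from_matrix([[c,n,0],[n,-c,0],[0,0,-1]])
    d=Rc.inv().apply(np.array([x,y,z])-s['position']);w=np.degrees((Rc.inv()*Rd).as_rotvec())
    print('mm',(d*1e3).round(1),'deg',w.round(1))
BO=np.array([.6137,-.058]);BY=np.radians(5.4);BR=np.array([[np.cos(BY),-np.sin(BY)],[np.sin(BY),np.cos(BY)]])
def b2w(p): return BO+BR@np.array(p)
def w2b(p): return (np.array(p)-BO)@BR
E
python3 - <<'E'
from h import *
row(.442,-.126,.15,3)
S=cam('side');C=cam('scene')
# fuzzy sphere: centre rays
a=S['c2w'][:3,3];b=C['c2w'][:3,3]
def dr(d,p): 
    q=ray(d,[p],0)[0];v=np.r_[q,0]-d['c2w'][:3,3];return v/np.linalg.norm(v)
u=dr(S,(425,420));v=dr(C,(410,15))
t=np.linalg.lstsq(np.c_[u,-v],b-a,rcond=None)[0];print(a+t[0]*u,b+t[1]*v)
# cabinet drawer handle: side px(338,215) scene(237,152)
for p,q in(((341,213),(237,152)),((345,135+0),(237,105))):
    u=dr(S,p);v=dr(C,q);t=np.linalg.lstsq(np.c_[u,-v],b-a,rcond=None)[0];print(a+t[0]*u,b+t[1]*v)
E
```

```text
mm [ 376.9 -386.7   72.4] deg [-0.  0. 16.]
[ 0.73640553 -0.6050544   0.21205535] [ 0.70749731 -0.61417292  0.19859701]
[ 0.67103526 -0.06188842  0.08471784] [ 0.70323931 -0.04953429  0.10461125]
[ 0.66599602 -0.03571496  0.25791615] [ 0.66663095 -0.0354953   0.25840281]
```

```bash
python3 -m handwheel '[{"x":0.377,"y":-0.387,"z":0.072,"wz":16},{"x":0.377,"y":-0.387,"z":0.072,"wz":16},{"x":0.377,"y":-0.387,"z":0.072,"wz":16},{"x":0.377,"y":-0.387,"z":0.072,"wz":16},{"x":0.377,"y":-0.387,"z":0.072,"wz":16},{"x":0.377,"y":-0.387,"z":0.072,"wz":16},{"x":0.377,"y":-0.387,"z":0.072,"wz":16},{"x":0.377,"y":-0.387,"z":0.072,"wz":16},{"x":0.377,"y":-0.387,"z":0.072,"wz":16},{"x":0.377,"y":-0.387,"z":0.072,"wz":16}]' 0
python3 -c "
from h import *
row(.442,-.126,.15,3)"
```

```text
mm [ 376.9 -386.8   72.5] deg [-0.  0. 16.]invalid input at $[0]: expected keys x, y, z, wx, wy, wz
```

```bash
python3 -m handwheel '[{"x":0.377,"y":-0.387,"z":0.072,"wx":0,"wy":0,"wz":16},{"x":0.377,"y":-0.387,"z":0.072,"wx":0,"wy":0,"wz":16},{"x":0.377,"y":-0.387,"z":0.072,"wx":0,"wy":0,"wz":16},{"x":0.377,"y":-0.387,"z":0.072,"wx":0,"wy":0,"wz":16},{"x":0.377,"y":-0.387,"z":0.072,"wx":0,"wy":0,"wz":16},{"x":0.377,"y":-0.387,"z":0.072,"wx":0,"wy":0,"wz":16},{"x":0.377,"y":-0.387,"z":0.072,"wx":0,"wy":0,"wz":16},{"x":0.377,"y":-0.387,"z":0.072,"wx":0,"wy":0,"wz":16},{"x":0.377,"y":-0.387,"z":0.072,"wx":0,"wy":0,"wz":16},{"x":0.377,"y":-0.387,"z":0.072,"wx":0,"wy":0,"wz":16}]' 0
python3 -c "
from h import *
row(.442,-.126,.15,3)"
```

```text
time: 1.23
position: [0.3883, -0.2392, 0.1676]
tool_rot: [3.139, 0.082, 0.001]
ft_force: [0.4, -0.4, 0.7]
grip_width: 0.327
grip_force: 0.0
mm [  59.5 -110.2   17.5] deg [ 0.1 -0.   0. ]
```

```bash
python3 -m handwheel '[{"x":0.06,"y":-0.11,"z":0.017,"wx":0,"wy":0,"wz":0},{"x":0.06,"y":-0.11,"z":0.017,"wx":0,"wy":0,"wz":0},{"x":0.06,"y":-0.11,"z":0.017,"wx":0,"wy":0,"wz":0},{"x":0.06,"y":-0.11,"z":0.017,"wx":0,"wy":0,"wz":0},{"x":0.06,"y":-0.11,"z":0.06,"wx":0,"wy":0,"wz":0},{"x":0.06,"y":-0.11,"z":0.10,"wx":0,"wy":0,"wz":0},{"x":0.06,"y":-0.11,"z":0.13,"wx":0,"wy":0,"wz":0},{"x":0.06,"y":-0.11,"z":0.155,"wx":0,"wy":0,"wz":0},{"x":0.06,"y":-0.11,"z":0.155,"wx":0,"wy":0,"wz":0},{"x":0.06,"y":-0.11,"z":0.155,"wx":0,"wy":0,"wz":0}]'
python3 - <<'E'
from h import *
d=cam('side');save(d,'side2');d=cam('wrist');save(d,'wrist2')
row(.442,-.126,.012,3)
E
```

```text
time: 2.07
position: [0.4411, -0.1277, 0.012]
tool_rot: [-3.139, -0.083, 0.004]
ft_force: [-0.3, -0.2, 0.0]
grip_width: 0.003
grip_force: 0.0
mm [-1.3 -2.6  2.2] deg [ 0.1 -0.1  0. ]
```

View pics/side2.png

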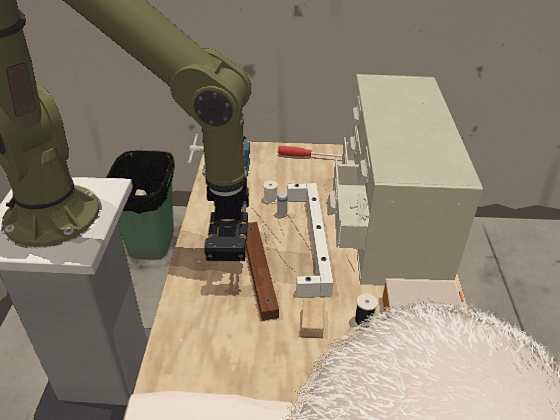

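```bash
python3 -m handwheel '[{"x":0.015,"y":0,"z":0,"wx":0,"wy":0,"wz":0},{"x":0.021,"y":0,"z":0,"wx":0,"wy":0,"wz":0},{"x":0.026,"y":0,"z":0,"wx":0,"wy":0,"wz":0},{"x":0.031,"y":0,"z":0,"wx":0,"wy":0,"wz":0},{"x":0.037,"y":0,"z":0,"wx":0,"wy":0,"wz":0},{"x":0.043,"y":0,"z":0,"wx":0,"wy":0,"wz":0},{"x":0.049,"y":0,"z":0,"wx":0,"wy":0,"wz":0},{"x":0.055,"y":0,"z":0,"wx":0,"wy":0,"wz":0},{"x":0.060,"y":0,"z":0,"wx":0,"wy":0,"wz":0},{"x":0.065,"y":0,"z":0,"wx":0,"wy":0,"wz":0}]'
cat > meas.py <<'E'
from h import *
def batten(n='side'):
    d=cam(n);hsv=cv2.cvtColor(d['image'],cv2.COLOR_RGB2HSV)
    m=((hsv[...,0]<12)|(hsv[...,0]>172))&(hsv[...,1]>90)&(hsv[...,2]<150)&(hsv[...,2]>15)
    m[:170]=0;m[345:]=0;m[:,:200]=0;m[:,345:]=0
    m=cv2.morphologyEx(m.astype(np.uint8),cv2.MORPH_CLOSE,np.ones((3,3)))
    k,l,st,_=cv2.connectedComponentsWithStats(m);i=1+np.argmax(st[1:,4]);print(st[i])
    return d,(l==i)
E
python3 - <<'E'
from meas import *
d,m=batten();save(d,'side3')
ys,xs=np.nonzero(m)
c=cv2.approxPolyDP(cv2.findContours(m.astype(np.uint8),0,2)[0][0],2.5,True)[:,0];print(c.tolist())
im=d['image'][170:345,200:345,::-1];cv2.imwrite('pics/s3.png',cv2.resize(im,None,fx=3.4,fy=3.4,interpolation=cv2.INTER_CUBIC))
E
```

```text
time: 3.0
position: [0.5073, -0.1244, 0.0124]
tool_rot: [-3.14, -0.083, 0.0]
ft_force: [-1.8, -0.4, 1.6]
grip_width: 0.007
grip_force: 0.7
[ 268  223   18   98 1083]
[[281, 223], [280, 260], [268, 261], [268, 320], [285, 319]]
```

View pics/s3.png

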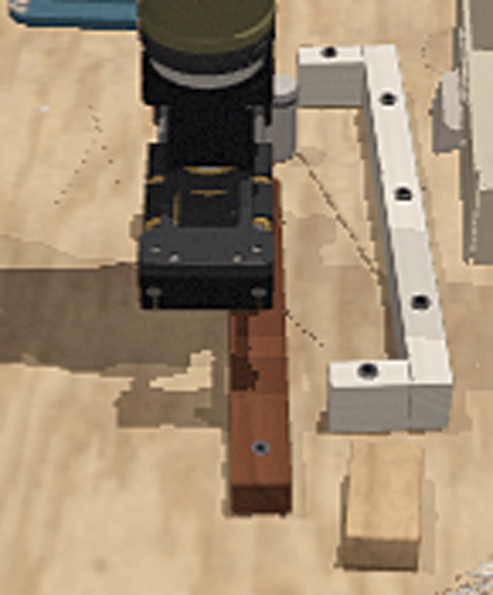

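The batten has swung to nearly parallel with the image columns. Its top right-end corners are at crop (232,487) and (291,485), and its back edge runs up to full-frame (281,223).

```bash
cat >> meas.py <<'E'
def report(ne,far,back):
    """right-end back corner px(ne, top), some px on back edge (far)"""
    pass
def pose(W,yaw_deg,which):
    L={'rb':(.017,-.13),'lb':(.017,.13),'rf':(-.017,-.13),'lf':(-.017,.13)}[which];a=np.radians(yaw_deg)
    r=np.array([[np.cos(a),-np.sin(a)],[np.sin(a),np.cos(a)]]);c=np.array(W)-r@np.array(L)
    print('centre w',c.round(4),'yaw w',round(yaw_deg,1),'| bay',(w2b(c)*1e3).round(1),round(yaw_deg-5.4,1))
    for k,l in dict(lb=(.017,.13),lf=(-.017,.13),rb=(.017,-.13),rf=(-.017,-.13)).items(): print(k,(w2b(c+r@np.array(l))*1e3).round(0),end=' ')
    print()
E
python3 - <<'E'
from meas import *
d=cam('side')
p=ray(d,[(285.4,312.5),(268,313),(281,223)],.028);print(p.round(4))
v=p[2]-p[0];yaw=np.degrees(np.arctan2(-v[0],v[1]));print(np.linalg.norm(v));pose(p[0],yaw,'rb')
E
```

```text
[[ 0.5635 -0.2904]
 [ 0.5315 -0.2933]
 [ 0.5442 -0.0341]]
0.2570364081411833
centre w [ 0.5367 -0.162 ] yaw w 4.3 | bay [-86.4 -96.3] -1.1
lb [-67.  33.] lf [-101.   34.] rb [ -72. -227.] rf [-106. -226.]
```

```bash
python3 -m handwheel '[{"x":-0.01,"y":0,"z":0,"wx":0,"wy":0,"wz":0},{"x":-0.01,"y":-0.03,"z":0,"wx":0,"wy":0,"wz":3},{"x":-0.01,"y":-0.055,"z":0,"wx":0,"wy":0,"wz":6},{"x":-0.005,"y":-0.055,"z":0,"wx":0,"wy":0,"wz":8},{"x":0.002,"y":-0.055,"z":0,"wx":0,"wy":0,"wz":8},{"x":0.008,"y":-0.055,"z":0,"wx":0,"wy":0,"wz":8},{"x":0.014,"y":-0.055,"z":0,"wx":0,"wy":0,"wz":8},{"x":0.020,"y":-0.055,"z":0,"wx":0,"wy":0,"wz":8},{"x":0.026,"y":-0.055,"z":0,"wx":0,"wy":0,"wz":8},{"x":0.030,"y":-0.055,"z":0,"wx":0,"wy":0,"wz":8}]'
cat >> meas.py <<'E'
def quad(z=.028):
    d,m=batten();c=max(cv2.findContours(m.astype(np.uint8),0,2)[0],key=cv2.contourArea)
    a=cv2.approxPolyDP(c,2,True)[:,0];print([(p.tolist(),(ray(d,[p],z)[0]*1e3).round().astype(int).tolist()) for p in a]);return d
E
python3 - <<'E'
from meas import *
d=quad()
im=d['image'][170:345,200:345,::-1];cv2.imwrite('pics/s4.png',cv2.resize(im,None,fx=3.4,fy=3.4,interpolation=cv2.INTER_CUBIC))
E
```

```text
time: 3.93
position: [0.5348, -0.0687, 0.0124]
tool_rot: [-3.139, 0.138, -0.0]
ft_force: [-1.0, -0.6, 0.8]
grip_width: 0.003
grip_force: 0.5
[ 265  224   34   98 1527]
[([298, 225], [582, -39]), ([290, 225], [564, -40]), ([292, 231], [569, -60]), ([289, 242], [564, -96]), ([279, 245], [543, -106]), ([265, 308], [525, -282]), ([266, 320], [529, -310]), ([281, 320], [556, -309])]
```

View pics/s4.png

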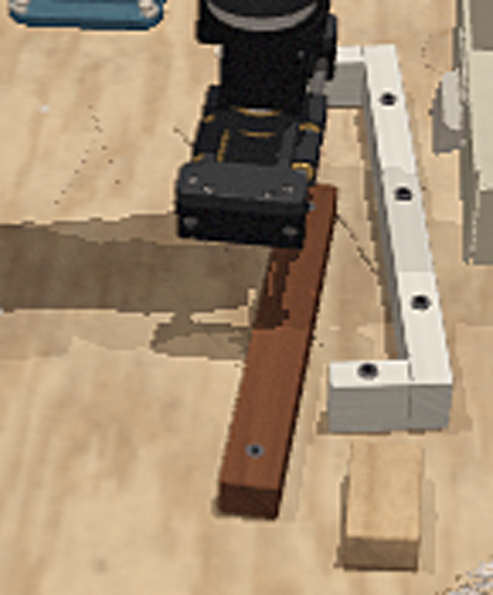

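The batten is now angled, left end toward the bay. Its back edge runs from crop (281,488) to (336,188), and its front-right corner is at (219,486).

Run:
```python
from meas import *
d=cam('side')
p=ray(d,[(282.2,313.2),(264.2,312.6),(298.5,225)],.028)
v=p[2]-p[0];yaw=np.degrees(np.arctan2(-v[0],v[1]));print(p.round(4),np.linalg.norm(v));pose(p[0],yaw,'rb')
```

```text
[[ 0.5576 -0.2923]
 [ 0.5245 -0.2927]
 [ 0.583  -0.0387]] 0.2548968635735073
centre w [ 0.5537 -0.1613] yaw w -5.7 | bay [-69.5 -97.2] -11.1
lb [-28.  27.] lf [-61.  34.] rb [ -78. -228.] rf [-111. -221.]
```

```bash
python3 -m handwheel '[{"x":-0.01,"y":0,"z":0,"wx":0,"wy":0,"wz":0},{"x":-0.015,"y":0.03,"z":0,"wx":0,"wy":0,"wz":0},{"x":-0.015,"y":0.06,"z":0,"wx":0,"wy":0,"wz":0},{"x":-0.01,"y":0.088,"z":0,"wx":0,"wy":0,"wz":0},{"x":-0.005,"y":0.088,"z":0,"wx":0,"wy":0,"wz":0},{"x":0.0,"y":0.088,"z":0,"wx":0,"wy":0,"wz":0},{"x":0.003,"y":0.088,"z":0,"wx":0,"wy":0,"wz":0},{"x":0.006,"y":0.088,"z":0,"wx":0,"wy":0,"wz":0},{"x":-0.01,"y":0.088,"z":0,"wx":0,"wy":0,"wz":0},{"x":-0.02,"y":0.088,"z":-0.02,"wx":0,"wy":0,"wz":0}]'
python3 - <<'E'
from meas import *
quad()
E
```

```text
time: 4.87
position: [0.503, -0.1512, 0.0292]
tool_rot: [-3.136, 0.132, 0.011]
ft_force: [-0.4, 0.1, 0.0]
grip_width: 0.004
grip_force: 0.0
[ 268  223   35   99 1632]
[([295, 223], [575, -32]), ([288, 225], [560, -40]), ([269, 306], [532, -276]), ([269, 319], [534, -307]), ([283, 321], [560, -311]), ([302, 230], [591, -55]), ([302, 225], [591, -38])]
```

Run:
```python
from h import *
row(.5398,-.337,.012,-6.5);print(w2b([(.5398,-.337)]))
```

```text
mm [ 50.6 181.3  22.2] deg [-0.   0.1  1.7]
[[-0.09982825 -0.27080718]]
```

```bash
python3 -m handwheel '[{"x":-0.01,"y":0.035,"z":-0.02,"wx":0,"wy":0,"wz":1.7},{"x":-0.01,"y":0.075,"z":-0.02,"wx":0,"wy":0,"wz":1.7},{"x":-0.01,"y":0.115,"z":-0.02,"wx":0,"wy":0,"wz":1.7},{"x":0,"y":0.155,"z":-0.02,"wx":0,"wy":0,"wz":1.7},{"x":0.03,"y":0.181,"z":-0.02,"wx":0,"wy":0,"wz":1.7},{"x":0.05,"y":0.181,"z":0,"wx":0,"wy":0,"wz":1.7},{"x":0.05,"y":0.181,"z":0.019,"wx":0,"wy":0,"wz":1.7},{"x":0.05,"y":0.181,"z":0.019,"wx":0,"wy":0,"wz":1.7},{"x":0.05,"y":0.181,"z":0.019,"wx":0,"wy":0,"wz":1.7}]'
python3 - <<'E'
from meas import *
d=quad()
print(proj(d,[[*ctrl.get_state()['position'][:2],.012]]))
save(d,'side5')
d=cam('scene')
im=d['image'][130:270,240:400,::-1];cv2.imwrite('pics/c5.png',cv2.resize(im,None,fx=4,fy=4,interpolation=cv2.INTER_CUBIC))
E
```

```text
time: 5.67
position: [0.54, -0.3365, 0.0122]
tool_rot: [-3.134, 0.18, 0.004]
ft_force: [1.0, -0.1, -0.3]
grip_width: 0.006
grip_force: 0.0
[296 224   7  31 138]
[([301, 224], [588, -35]), ([296, 228], [578, -49]), ([298, 254], [584, -132])]
[[271.55630703 337.85543148]]
```

View pics/c5.png

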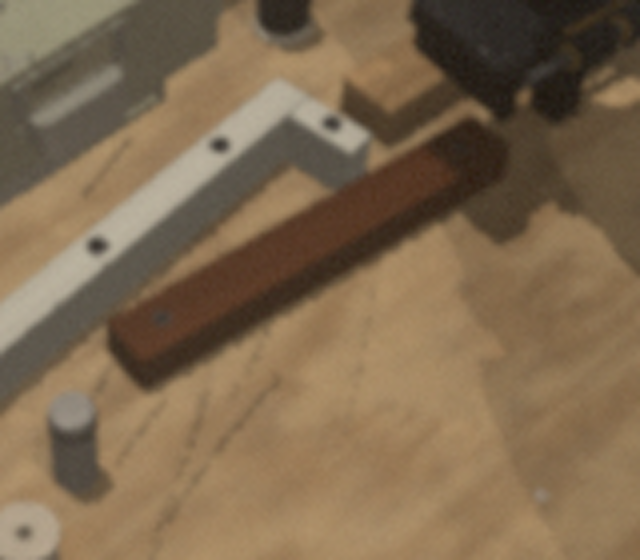

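The batten is clear of the bay, with top corners at crop (110,330), (147,362), (507,152) and (472,118). The post top is at (72,410), and the fingers are just beyond the batten's right end.

```bash
cat >> meas.py <<'E'
def fit4(W):
    L=np.array([(.017,.13),(-.017,.13),(-.017,-.13),(.017,-.13)]);W=np.array(W);a=L.mean(0);b=W.mean(0);H=(L-a).T@(W-b)
    t=np.arctan2(H[0,1]-H[1,0],H[0,0]+H[1,1]);r=np.array([[np.cos(t),-np.sin(t)],[np.sin(t),np.cos(t)]])
    print('err mm',((L@r.T+b-W)*1e3).round(1).tolist());pose(b+r@L[0],np.degrees(t),'lb');return b,np.degrees(t)
E
python3 - <<'E'
from meas import *
d=cam('scene')
b,t=fit4(ray(d,np.array([(110,330),(147,362),(507,152),(472,118)])/4+[240,130]-.37,.028))
print(np.degrees(0)) 
a=np.radians(t);e=np.array([-np.sin(a),np.cos(a)]);p=b-.13*e;q=ctrl.get_state()['position'][:2]-p;print('tcp rel right end: along',q@e,'normal',q@[e[1],-e[0]])
E
```

```text
err mm [[2.8, 0.7], [-2.3, 4.5], [-1.4, -3.6], [0.9, -1.6]]
centre w [ 0.5583 -0.1547] yaw w -6.1 | bay [-64.2 -91. ] -11.5
lb [-22.  33.] lf [-55.  40.] rb [ -73. -222.] rf [-107. -215.] 
0.0
tcp rel right end: along -0.05449430659884154 normal 0.002372217596647876
```

```bash
python3 -m handwheel '[{"x":-0.001,"y":-0.015,"z":0,"wx":0,"wy":0,"wz":0},{"x":-0.001,"y":-0.024,"z":0,"wx":0,"wy":0,"wz":0},{"x":-0.001,"y":-0.031,"z":0,"wx":0,"wy":0,"wz":0},{"x":-0.001,"y":-0.038,"z":0,"wx":0,"wy":0,"wz":0},{"x":-0.001,"y":-0.045,"z":0,"wx":0,"wy":0,"wz":0},{"x":-0.001,"y":-0.052,"z":0,"wx":0,"wy":0,"wz":0},{"x":-0.001,"y":-0.059,"z":0,"wx":0,"wy":0,"wz":0},{"x":-0.001,"y":-0.066,"z":0,"wx":0,"wy":0,"wz":0},{"x":-0.001,"y":-0.073,"z":0,"wx":0,"wy":0,"wz":0},{"x":-0.001,"y":-0.078,"z":0,"wx":0,"wy":0,"wz":0}]'
python3 - <<'E'
from meas import *
d=cam('scene')
im=d['image'][130:270,220:380,::-1];cv2.imwrite('pics/c6.png',cv2.resize(im,None,fx=4,fy=4,interpolation=cv2.INTER_CUBIC))
E
```

```text
time: 6.65
position: [0.5487, -0.2601, 0.0135]
tool_rot: [-3.136, 0.183, -0.0]
ft_force: [0.2, -0.9, 0.9]
grip_width: 0.003
grip_force: 0.8
```

View pics/c6.png

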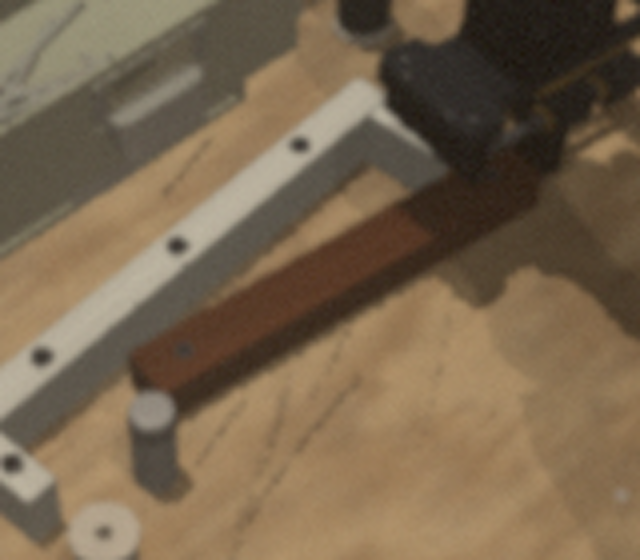

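The left end is heading in behind the post, with its back-left top corner at crop (132,357), next to the post top at (153,410). The back edge runs to about (450,183). I'll build a numeric edge measurement from the colour mask.

```bash
cat >> meas.py <<'E'
def mask(d,lo,hi=None):
    im=d['image'].astype(int);r,g,b=im[...,0],im[...,1],im[...,2]
    return (r>1.55*g)&(r>1.6*b)&(r>35)&(r<135)
def rect(n):
    """pixels of brown -> largest blob, back (upper/right) edge line -> world"""
    d=cam(n);m=mask(d,0).astype(np.uint8)
    roi=np.zeros_like(m)
    if n=='scene': roi[130:270,200:380]=1
    else: roi[175:345,240:345]=1
    m=cv2.morphologyEx(m*roi,cv2.MORPH_OPEN,np.ones((2,2)))
    k,l,st,_=cv2.connectedComponentsWithStats(m);i=1+np.argmax(st[1:,4]);m=l==i
    xs=np.nonzero(m.any(0))[0]
    if n=='scene': pts=np.array([(x,np.nonzero(m[:,x])[0][0]-.5) for x in xs])      # top of each column = back top edge
    else:
        ys=np.nonzero(m.any(1))[0];pts=np.array([(np.nonzero(m[y])[0][-1]+.5,y) for y in ys])
    W=ray(d,pts,.028);W=w2b(W)
    # robust line x = a*y+c in the bay frame
    keep=np.ones(len(W),bool)
    for _ in range(8):
        a,c=np.polyfit(W[keep,1],W[keep,0],1);r=W[:,0]-a*W[:,1]-c;keep=abs(r)<max(.0025,1.5*np.std(r[keep]))if _<4 else abs(r)<.0025
    print(n,st[i].tolist(),'kept',keep.sum(),'of',len(W),'back edge: yaw %.1f'%-np.degrees(np.arctan(a)),'x at y=+.1,0,-.1 mm',np.round([(a*y+c)*1e3 for y in(.1,0,-.1)],1),'y range of kept',(W[keep,1].max()*1e3).round(),(W[keep,1].min()*1e3).round())
    return d,m
E
python3 - <<'E'
from meas import *
rect('scene');rect('side')
d=cam('scene')
p=w2b(ray(d,np.array([(132,357),(450,183),(538,185)])/4+[220,130]-.37,.028));print((p*1e3).round(1),w2b(ctrl.get_state()['position'][:2]))
E
```

```text
scene [320, 189, 3, 4, 10] kept 3 of 3 back edge: yaw -48.1 x at y=+.1,0,-.1 mm [148.5  37.  -74.5] y range of kept -92.0 -95.0
side [304, 215, 2, 5, 10] kept 5 of 5 back edge: yaw -5.0 x at y=+.1,0,-.1 mm [ -6.5 -15.2 -23.8] y range of kept 56.0 42.0
[[ -14.3   65.5]
 [ -61.7 -140.7]
 [ -99.3 -172.4]] [-0.08405851 -0.19532608]
```

```bash
python3 -m handwheel '[{"x":0,"y":-0.006,"z":0,"wx":0,"wy":0,"wz":0},{"x":0,"y":-0.012,"z":0,"wx":0,"wy":0,"wz":0},{"x":0,"y":-0.018,"z":0,"wx":0,"wy":0,"wz":0},{"x":0,"y":-0.024,"z":0,"wx":0,"wy":0,"wz":0},{"x":0,"y":-0.030,"z":0,"wx":0,"wy":0,"wz":0},{"x":0,"y":-0.036,"z":0,"wx":0,"wy":0,"wz":0},{"x":0,"y":-0.041,"z":0,"wx":0,"wy":0,"wz":0},{"x":0,"y":-0.044,"z":0,"wx":0,"wy":0,"wz":0}]'
python3 - <<'E'
from meas import *
print(w2b(ctrl.get_state()['position'][:2]))
for n in('scene','side'):
    d=cam(n);save(d,n+'7');c=w2b
    pts=[b2w((-.03,.08)),b2w((-.045,.02)),b2w((-.06,-.04)),b2w((.012,.08)),b2w((-.1,0.05))]
    px=proj(d,[[*p,.028] for p in pts]).round().astype(int)
    print(n,px.tolist(),[d['image'][y,x].tolist() for x,y in px])
E
```

```text
time: 7.52
position: [0.5539, -0.2162, 0.0135]
tool_rot: [-3.136, 0.182, -0.0]
ft_force: [0.2, -1.0, -0.6]
grip_width: 0.006
grip_force: 0.4
[-0.07447328 -0.15189788]
scene [[253, 227], [278, 214], [302, 201], [239, 216], [289, 237]] [[93, 64, 45], [91, 60, 40], [89, 58, 39], [179, 171, 152], [136, 111, 80]]
side [[296, 209], [291, 226], [286, 244], [314, 208], [266, 218]] [[66, 63, 43], [125, 119, 111], [17, 13, 18], [229, 221, 208], [31, 31, 31]]
```

```bash
sed -i 's/return (r>1.55.*/return (r>1.36*g)\&(r>1.7*b)\&(r>25)\&(r<120)/' meas.py
python3 - <<'E'
from meas import *
d,m=rect('scene')
# left-end extreme: leftmost blob columns near the back edge
xs=np.nonzero(m.any(0))[0][:4];p=[(x,np.nonzero(m[:,x])[0][0]) for x in xs];print(p,(w2b(ray(d,p,.028))*1e3).round(0).tolist())
E
```

```text
scene [236, 185, 94, 55, 1251] kept 74 of 94 back edge: yaw -12.1 x at y=+.1,0,-.1 mm [ -7.7 -29.2 -50.7] y range of kept 106.0 -95.0
[(np.int64(236), np.int64(229)), (np.int64(237), np.int64(229)), (np.int64(238), np.int64(228)), (np.int64(239), np.int64(228))] [[-7.0, 107.0], [-9.0, 105.0], [-8.0, 102.0], [-10.0, 101.0]]
```

```bash
python3 -m handwheel '[{"x":0,"y":-0.005,"z":0,"wx":0,"wy":0,"wz":0},{"x":0,"y":-0.01,"z":0,"wx":0,"wy":0,"wz":0},{"x":0,"y":-0.015,"z":0,"wx":0,"wy":0,"wz":0},{"x":0,"y":-0.019,"z":0,"wx":0,"wy":0,"wz":0},{"x":0,"y":-0.022,"z":0,"wx":0,"wy":0,"wz":0},{"x":0,"y":-0.022,"z":0,"wx":0,"wy":0,"wz":0}]'
python3 - <<'E'
from meas import *
print(w2b(ctrl.get_state()['position'][:2]))
d,m=rect('scene')
xs=np.nonzero(m.any(0))[0][:4];p=[(x,np.nonzero(m[:,x])[0][0]) for x in xs];print((w2b(ray(d,p,.028))*1e3).round(0).tolist())
E
```

```text
time: 8.17
position: [0.5565, -0.1943, 0.0136]
tool_rot: [-3.136, 0.181, -0.0]
ft_force: [0.4, -0.6, 0.1]
grip_width: 0.008
grip_force: 0.0
[-0.06981949 -0.13031796]
scene [228, 181, 105, 66, 1345] kept 70 of 105 back edge: yaw -11.1 x at y=+.1,0,-.1 mm [-11.2 -30.8 -50.4] y range of kept 127.0 -44.0
[[-6.0, 128.0], [-7.0, 126.0], [-9.0, 125.0], [-8.0, 122.0]]
```

Run:
```python
from meas import *
w=b2w((-.118,-.08));row(*w,.0125,5.4);print(w)
```

```text
mm [-57.6 -39.5   1. ] deg [ -0.  -0. -12.]
[ 0.50375235 -0.14874974]
```

```bash
python3 -m handwheel '[{"x":0,"y":0.02,"z":0,"wx":0,"wy":0,"wz":0},{"x":-0.01,"y":0.02,"z":-0.035,"wx":0,"wy":0,"wz":0},{"x":-0.03,"y":0.015,"z":-0.05,"wx":0,"wy":0,"wz":-5},{"x":-0.058,"y":-0.01,"z":-0.05,"wx":0,"wy":0,"wz":-12},{"x":-0.058,"y":-0.04,"z":-0.05,"wx":0,"wy":0,"wz":-12},{"x":-0.058,"y":-0.04,"z":-0.02,"wx":0,"wy":0,"wz":-12},{"x":-0.058,"y":-0.04,"z":0.001,"wx":0,"wy":0,"wz":-12},{"x":-0.058,"y":-0.04,"z":0.001,"wx":0,"wy":0,"wz":-12}]'
python3 - <<'E'
from meas import *
print(w2b(ctrl.get_state()['position'][:2]))
d,m=rect('scene')
E
```

```text
time: 8.88
position: [0.4999, -0.1476, 0.009]
tool_rot: [-3.135, -0.147, 0.01]
ft_force: [-1.0, -0.1, -0.4]
grip_width: 0.004
grip_force: 0.0
[-0.12176695 -0.07845474]
scene [228, 197, 72, 50, 991] kept 68 of 72 back edge: yaw -11.1 x at y=+.1,0,-.1 mm [-11.1 -30.8 -50.4] y range of kept 127.0 -39.0
```

```bash
python3 -m handwheel '[{"x":0.012,"y":0,"z":0,"wx":0,"wy":0,"wz":0},{"x":0.02,"y":0,"z":0,"wx":0,"wy":0,"wz":0},{"x":0.026,"y":0,"z":0,"wx":0,"wy":0,"wz":0},{"x":0.032,"y":0,"z":0,"wx":0,"wy":0,"wz":0},{"x":0.038,"y":0,"z":0,"wx":0,"wy":0,"wz":0},{"x":0.044,"y":0,"z":0,"wx":0,"wy":0,"wz":0},{"x":0.050,"y":0,"z":0,"wx":0,"wy":0,"wz":0},{"x":0.055,"y":0,"z":0,"wx":0,"wy":0,"wz":0},{"x":0.060,"y":0,"z":0,"wx":0,"wy":0,"wz":0},{"x":0.060,"y":0,"z":0,"wx":0,"wy":0,"wz":0}]'
python3 - <<'E'
from meas import *
print(w2b(ctrl.get_state()['position'][:2]))
d,m=rect('scene')
E
```

```text
time: 9.77
position: [0.5643, -0.1431, 0.0126]
tool_rot: [-3.138, -0.146, -0.002]
ft_force: [-0.7, -0.8, 0.1]
grip_width: 0.006
grip_force: 0.0
[-0.0572147  -0.08007677]
scene [227, 195, 67, 54, 943] kept 57 of 67 back edge: yaw -1.5 x at y=+.1,0,-.1 mm [-12.4 -14.9 -17.5] y range of kept 137.0 -26.0
```

```bash
python3 -m handwheel '[{"x":-0.01,"y":0,"z":0,"wx":0,"wy":0,"wz":0},{"x":-0.01,"y":-0.04,"z":0,"wx":0,"wy":0,"wz":0},{"x":-0.01,"y":-0.075,"z":0,"wx":0,"wy":0,"wz":0},{"x":-0.003,"y":-0.075,"z":0,"wx":0,"wy":0,"wz":0},{"x":0.003,"y":-0.075,"z":0,"wx":0,"wy":0,"wz":0},{"x":0.007,"y":-0.075,"z":0,"wx":0,"wy":0,"wz":0},{"x":0.010,"y":-0.075,"z":0,"wx":0,"wy":0,"wz":0},{"x":0.012,"y":-0.075,"z":0,"wx":0,"wy":0,"wz":0},{"x":0.013,"y":-0.075,"z":0,"wx":0,"wy":0,"wz":0},{"x":0.014,"y":-0.075,"z":0,"wx":0,"wy":0,"wz":0}]'
python3 - <<'E'
from meas import *
print(w2b(ctrl.get_state()['position'][:2]))
d,m=rect('scene')
E
```

```text
time: 10.65
position: [0.5695, -0.0689, 0.0123]
tool_rot: [3.138, 0.143, -0.002]
ft_force: [-5.1, -1.9, 3.0]
grip_width: 0.003
grip_force: 2.1
[-0.04507053 -0.00671557]
scene [225, 214, 42, 33, 483] kept 31 of 42 back edge: yaw -1.2 x at y=+.1,0,-.1 mm [-4.9 -7.  -9. ] y range of kept 134.0 52.0
```

```bash
python3 -m handwheel '[{"x":0.001,"y":0,"z":0,"wx":0,"wy":0,"wz":0},{"x":0.002,"y":0,"z":0,"wx":0,"wy":0,"wz":0},{"x":0.003,"y":0,"z":0,"wx":0,"wy":0,"wz":0},{"x":0.003,"y":0,"z":0,"wx":0,"wy":0,"wz":0}]'; python3 -m handwheel '[{"x":0.001,"y":0,"z":0,"wx":0,"wy":0,"wz":0},{"x":0.002,"y":0,"z":0,"wx":0,"wy":0,"wz":0},{"x":0.003,"y":0,"z":0,"wx":0,"wy":0,"wz":0},{"x":0.003,"y":0,"z":0,"wx":0,"wy":0,"wz":0}]'
python3 - <<'E'
from meas import *
print(w2b(ctrl.get_state()['position'][:2]))
d,m=rect('scene')
E
```

```text
time: 11.03
position: [0.5694, -0.0687, 0.0119]
tool_rot: [3.137, 0.144, -0.012]
ft_force: [-9.2, -2.8, 7.0]
grip_width: 0.005
grip_force: 4.9
time: 11.37
position: [0.5694, -0.0686, 0.0115]
tool_rot: [3.137, 0.143, -0.022]
ft_force: [-16.5, -2.4, 13.0]
grip_width: 0.001
grip_force: 8.5
[-0.04507147 -0.00636321]
scene [226, 214, 33, 34, 453] kept 30 of 33 back edge: yaw -1.1 x at y=+.1,0,-.1 mm [-5.1 -7.  -8.9] y range of kept 133.0 52.0
```

```bash
python3 -m handwheel '[{"x":-0.016,"y":0,"z":-0.001,"wx":0,"wy":0,"wz":0},{"x":-0.016,"y":0.04,"z":-0.001,"wx":0,"wy":0,"wz":0},{"x":-0.016,"y":0.08,"z":-0.001,"wx":0,"wy":0,"wz":0},{"x":-0.011,"y":0.08,"z":-0.001,"wx":0,"wy":0,"wz":0},{"x":-0.007,"y":0.08,"z":-0.001,"wx":0,"wy":0,"wz":0},{"x":-0.005,"y":0.08,"z":-0.001,"wx":0,"wy":0,"wz":0},{"x":-0.003,"y":0.08,"z":-0.001,"wx":0,"wy":0,"wz":0},{"x":-0.002,"y":0.08,"z":-0.001,"wx":0,"wy":0,"wz":0},{"x":-0.002,"y":0.08,"z":-0.001,"wx":0,"wy":0,"wz":0}]'
python3 - <<'E'
from meas import *
print(w2b(ctrl.get_state()['position'][:2]))
E
```

```text
time: 12.17
position: [0.5768, -0.1482, 0.0126]
tool_rot: [3.136, 0.145, -0.016]
ft_force: [-11.3, -5.3, 6.5]
grip_width: 0.007
grip_force: 5.8
[-0.04523337 -0.08636693]
```

```bash
python3 -m handwheel '[{"x":-0.014,"y":0,"z":0,"wx":0,"wy":0,"wz":0},{"x":-0.014,"y":-0.04,"z":0,"wx":0,"wy":0,"wz":0},{"x":-0.014,"y":-0.08,"z":0,"wx":0,"wy":0,"wz":0},{"x":-0.014,"y":-0.12,"z":0,"wx":0,"wy":0,"wz":0},{"x":-0.011,"y":-0.13,"z":0,"wx":0,"wy":0,"wz":0},{"x":-0.007,"y":-0.13,"z":0,"wx":0,"wy":0,"wz":0},{"x":-0.004,"y":-0.13,"z":0,"wx":0,"wy":0,"wz":0},{"x":-0.002,"y":-0.13,"z":0,"wx":0,"wy":0,"wz":0},{"x":0,"y":-0.13,"z":0,"wx":0,"wy":0,"wz":0},{"x":0,"y":-0.13,"z":0,"wx":0,"wy":0,"wz":0}]'
python3 - <<'E'
from meas import *
print(w2b(ctrl.get_state()['position'][:2]))
E
```

```text
time: 13.0
position: [0.5647, -0.0171, 0.012]
tool_rot: [-3.137, -0.144, 0.017]
ft_force: [-10.3, 3.0, 4.8]
grip_width: 0.008
grip_force: 5.2
[-0.04495259  0.04531942]
```

All three presses stopped at the same depth, bay x = -45 mm, so the batten is flush. I'll withdraw and look.

```bash
python3 -m handwheel '[{"x":-0.02,"y":0,"z":0,"wx":0,"wy":0,"wz":0},{"x":-0.05,"y":0.02,"z":0,"wx":0,"wy":0,"wz":0},{"x":-0.07,"y":0.04,"z":-0.03,"wx":0,"wy":0,"wz":0},{"x":-0.07,"y":0.08,"z":-0.07,"wx":0,"wy":0,"wz":0},{"x":-0.07,"y":0.12,"z":-0.11,"wx":0,"wy":0,"wz":0},{"x":-0.09,"y":0.15,"z":-0.15,"wx":0,"wy":0,"wz":0},{"x":-0.11,"y":0.18,"z":-0.17,"wx":0,"wy":0,"wz":0},{"x":-0.14,"y":0.22,"z":-0.17,"wx":0,"wy":0,"wz":0},{"x":-0.16,"y":0.26,"z":-0.17,"wx":0,"wy":0,"wz":0},{"x":-0.16,"y":0.26,"z":-0.17,"wx":0,"wy":0,"wz":0}]'
python3 - <<'E'
from meas import *
rect('scene');A=cam('side');B=cam('scene')
a=cv2.resize(A['image'][170:345,230:350],None,fx=3.3,fy=3.3,interpolation=2);b=cv2.resize(B['image'][130:290,200:300+50],None,fx=2.6,fy=2.6,interpolation=2)
h=max(a.shape[0],b.shape[0]);p=lambda i:cv2.copyMakeBorder(i,0,h-i.shape[0],0,0,0)
o=np.hstack([p(a),p(b)]);print(o.shape);cv2.imwrite('pics/fin.png',o[:,:,::-1])
E
```

```text
time: 13.83
position: [0.4341, -0.2926, 0.1849]
tool_rot: [3.136, 0.143, 0.003]
ft_force: [0.0, -1.1, -0.3]
grip_width: 0.004
grip_force: 0.0
scene [225, 170, 91, 77, 1445] kept 83 of 91 back edge: yaw -0.3 x at y=+.1,0,-.1 mm [-5.1 -5.6 -6.2] y range of kept 136.0 -117.0
(578, 786, 3)
```

View pics/fin.png

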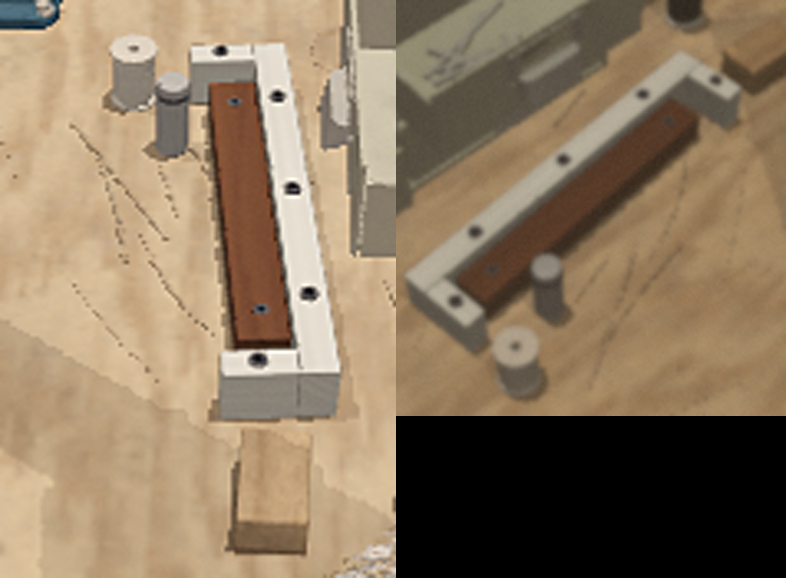

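The batten lies flush along the fence, from (235,85) to (265,345) in the left panel, between the cheeks and behind the post. The spool and block have not moved.

```bash
python3 -c "
from bench import ctrl
print(ctrl.close_job())"
```

```text
the job is handed in; nothing more can be done
None
```

The batten lies flush against the back fence, between the end cheeks and behind the post; the spool and sanding block look unmoved, the arm is clear, and I handed the job in at about 14 s of the 72 s allowed.

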